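# Start up the microscope lamp supply

### The job

Start up the microscope lamp supply with closed fingers, only pressing and grasping nothing: first tip the rocker fully over to on by pressing down its raised far end, then push the large round key fully home so that it stays in, and last hold the long bar key fully down for about a second and let it spring back up. Keep strictly to this order, do not press the small round button, and leave the loose things standing around the supply where they are.

Things in the scene. Friction and masses are not known exactly. Their poses are not given: they have to be found in the camera images.
- console: lamp supply: low grey case fixed to the worktop, 134 x 296 x 44 mm; origin under its centre on the worktop, x to its back (away from the robot), y along its length to the left, z up. Four black plates, 98 (x) x 62 (y) mm, tops 48 mm above the worktop, sit on it at y = -99, -33, 33, 99 mm in varying order, each with one white key on its centre. Nothing can be lifted off.
- rocker (a joint): tilt of the rocker in rad: 0 = off (the end far from the robot, +x of the supply, stands up), 0.44 = fully over, on (far end down). It stays where it is left; about 1 to 3 N on the far end moves it, then it meets a hard stop.
- rocker_end (a point): point on the rocker's upper face, 24 mm from its pivot on the far (+x) half, at the middle of the ridged area: the place to press. It moves with the rocker. The rocker is a flat white paddle 64 (along x) x 38 mm, 10 mm thick, pivoted across its middle 60 mm above the worktop between two small black cheeks; this point goes down about 10 mm from off to on.
- latch (a joint): how far the large round key is pushed in, in m: 0 = out, 0.007 = fully home. It stays where it is pushed; about 2 to 3 N moves it.
- latch_top (a point): centre of the top face of the large round key, a mushroom head 40 mm in diameter, top 68 mm above the worktop when out; pressed straight down 7 mm
- bar (a joint): how far the long bar key is pressed, in m: 0 = up, 0.007 = fully down. It springs back; 1.6 N starts it and 4.4 N holds it fully down, against a hard stop.
- bar_top (a point): centre of the top face of the long bar key, a narrow rounded bar 66 (along x) x 16 mm, top 62 mm above the worktop when up; pressed straight down 7 mm
- small (a joint): how far the small round button is pressed, in m: 0 = up, 0.006 = down; it springs back. To be left alone.
- small_top (a point): centre of the top face of the small round button, 18 mm in diameter, top 60 mm above the worktop. To be left alone.
- objective_case: a small screw pot, 33 x 33 x 49 mm, standing in front of (robot's side of) the supply, loose; origin at the centre of its underside. To be left alone.
- folding_loupe: a small folded loupe, 30 x 43 x 15 mm, lying in front of the supply, loose; origin at the centre of its underside. To be left alone.
- eyepiece_1: a black microscope eyepiece, 30 x 30 x 42 mm, standing beside the supply on its left (+y) side, loose; origin at the centre of its underside. To be left alone.
- petri_1: a closed petri dish, 61 x 61 x 15 mm, beside the supply on its right (-y) side, loose; origin at the centre of its underside. To be left alone.
- specimen_jar: a lidded specimen jar, 56 x 55 x 72 mm, behind the supply, loose; origin at the centre of its underside. To be left alone.

How it is judged:
By the outcome, as a careful person would: the job done as asked, in the order asked, and still so for the second after the job is handed in, with the robot touching nothing.
It also fails if it takes over 38 s, if anything falls off the work surface, if the arm or the gripper's body presses on something with over 40 N, if the wrist force passes 120 N, or if a joint passes its speed limit or range.

### The arm

A 6-joint arm with a two-finger parallel gripper is mounted at the origin on a cart in front of the work surface, level with it; the furniture and walls round the work are solid. World frame = base frame: x ahead of the robot, y to its left, z up, the work surface at z = 0. Lengths are in m, angles in rad, forces in N, time in s.
With the tool pointing down it reaches from about 0.35 to 1 m from the base axis. Payload 7.1 kg.
Tool frame: the origin (TCP) lies between the finger pads; the fingertips stand 22 mm ahead of it and the grasp point (between the pads) lies 3 mm ahead of it; x points along the fingers, y is the direction in which the jaws open and shut, and the axes are right-handed (so a half turn about x gives the same grasp; the last joint's range is limited). The gripper opens to 85 mm and grips with 20 to 120 N. Pads are 22 mm wide; open, the fingers measure 114 mm over their backs; the gripper's body (76 mm by 85 mm) begins 54 mm behind the grasp point. The pads swing forward as they close: fully open they stand 13 mm farther back than shut.
Start: joints at [1.175, 0.423, 1.63, -0, 1.089, -0.019], TCP at [0.23, 0.581, 0.231] pointing down, gripper open.
Joint ranges: [-3, 3], [-0.9, 2.11], [0.09, 2.58], [-1.31, 4.45], [0.11, 2.69], [-2.54, 2.54]. Speed limits (rad/s): [2.39, 2.39, 3.01, 3.14, 3.14, 3.14].

### API

Orientations are given as a rotation vector (axis times angle).
In Python, from rig import manip gives the robot as it stands. The module is installed in compiled form; this text tells all that it offers. Calls block until the motion is done:
- manip.move_to(position, orientation): joint-space move of the TCP to a pose.
- manip.servo_line(position, orientation=None, rate=0.15): straight line of the TCP; orientation=None keeps the orientation; rate is the mean speed in m/s.
- manip.set_joints(angles): joint-space move.
- manip.command_gripper(opening, f_grip=None): finger opening in m; f_grip is the grip in N (None keeps the last); returns when the fingers have stopped.
- manip.hold(seconds).
- manip.solve_ik(position, orientation): joint angles nearest the present ones, or None.
- manip.camera(name): name is "scene" or "top"; returns a dict with "image" (420x560x3 uint8, red, green, blue), "fx", "fy", "cx", "cy" (pixels), "cam_to_world" (4x4, takes a point from camera to world coordinates). Camera axes: x right, y down, z forward; pixel columns grow to the right and rows downward; lengths in m; the calibration is good to about 2 mm. A picture is of the moment at which its call begins. There is no depth.
A pose or a line that the arm cannot do raises manip.IKError and nothing moves.
- manip.sign_off(): hands the job in, once; it reports no verdict.
Readings, each from a call of its own:
- manip.get_time(): time.
- manip.get_joint_positions(): joint angles.
- manip.get_joint_vel(): joint speeds.
- manip.get_tau(): joint torques, N m.
- manip.get_position(): TCP position.
- manip.get_ee_rot(): TCP orientation.
- manip.get_contact_force(): force on the tool from outside, world axes, zero at the start.
- manip.get_torque(): the same for the moment, N m.
- manip.get_width(): finger opening in m.
Only numpy, scipy, OpenCV 4.12 (cv2) and the standard library are available. Lean on these libraries where they do the work, as an engineer would, in place of code of your own. Each camera call takes 0.05 s, during which the arm holds its last target. There are 200 camera calls.

## Working session

There is one attempt and no reset: what is moved stays moved. The work goes in short steps, each a Python script; the robot and the scene stay as the last script left them, time stands still between calls to the robot, and variables do not carry over. Pictures are saved under pics/ and viewed, about 8 in all and at most 12, crops included, and the job is handed in when it is done.

```bash
mkdir -p pics
python3 - <<'E'
from rig import manip
import cv2,pickle
for n in("top","scene"):
    c=manip.camera(n); pickle.dump(c,open(f"{n}.pkl","wb"))
    cv2.imwrite(f"pics/{n}0.png",c["image"][:,:,::-1]); print(n,c["fx"],c["cx"],c["cy"],c["cam_to_world"].round(3).tolist())
print(manip.get_time(),manip.get_ee_rot(),manip.get_position())
E
```

```text
top 389.5926123491954 273.6918412403392 204.12991168610304 [[-0.007, -0.991, 0.137, 0.434], [-0.999, 0.003, -0.032, 0.025], [0.032, -0.137, -0.99, 0.904], [0.0, 0.0, 0.0, 1.0]]
scene 427.3288728786554 286.8789022229724 215.50405065109754 [[-0.528, -0.469, 0.708, -0.035], [-0.849, 0.275, -0.451, 0.367], [0.016, -0.839, -0.543, 0.531], [0.0, 0.0, 0.0, 1.0]]
0.1 [ 0.29451986  1.55079562 -0.2966822 ] [0.22974334 0.58071588 0.22981532]
```

View pics/top0.png

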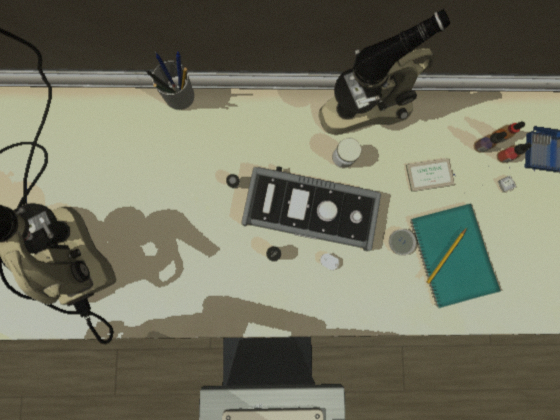

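View pics/scene0.png

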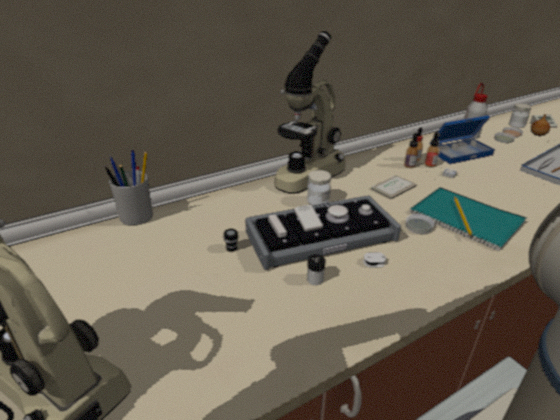

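The top view shows, left to right, the bar (268,198), rocker (298,204), large key (327,211) and small button (356,216). The pot stands in front at (273,254), the loupe at (331,262) and the jar behind at (347,152). The scene view shows the same order at (277,226), (308,218), (338,213) and (366,209).

```bash
cat > h.py <<'E'
import numpy as np,cv2,pickle
def ray(c,p):
    M=c["cam_to_world"]; d=M[:3,:3]@[(p[0]-c["cx"])/c["fx"],(p[1]-c["cy"])/c["fy"],1]; return M[:3,3],d/np.linalg.norm(d)
def plane(c,p,z):
    o,d=ray(c,p); return o+d*(z-o[2])/d[2]
def tri(rs):
    A=[np.eye(3)-np.outer(d,d) for o,d in rs]; return np.linalg.solve(sum(A),sum(a@o for a,(o,d) in zip(A,rs)))
E
python3 - <<'E'
from h import *
names=["bar","rocker","latch","small"]; seeds={"top":[(268,198),(298,204),(327,211),(356,216)],"scene":[(277,226),(308,218),(338,213),(366,209)]}
C={n:pickle.load(open(n+".pkl","rb")) for n in seeds}; P={}; vis=[]
for n,c in C.items():
    g=cv2.cvtColor(c["image"],cv2.COLOR_RGB2GRAY); m=(g>100).astype(np.uint8)
    k,l,s,ct=cv2.connectedComponentsWithStats(m,connectivity=4)
    for nm,q in zip(names,seeds[n]):
        i=l[q[1],q[0]]; P[n,nm]=ct[i]; print(n,nm,i,s[i],ct[i].round(1),g[q[1],q[0]])
    x,y=(225,150) if n=="top" else (220,180)
    cr=c["image"][y:y+110,x:x+180,::-1]; vis.append(cv2.resize(cr,None,fx=4.4,fy=2.7*1,interpolation=cv2.INTER_CUBIC) if 0 else cv2.resize(cr,(490,300),interpolation=cv2.INTER_CUBIC))
cv2.imwrite("pics/crop1.png",np.vstack(vis))
for nm,z in zip(names,(.062,.062,.068,.06)):
    print(nm,tri([ray(C[n],P[n,nm]) for n in C]).round(4),[plane(C[n],P[n,nm],z).round(4) for n in C])
t=C["top"]
for nm,p,z in(("pot",(273,254),.045),("loupe",(331,262),.01),("jar",(347,148),.07),("eyep",(233,181),.04)): print(nm,plane(t,p,z).round(3))
E
```

```text
top bar 55 [263 183  12  30 206] [268.3 197.7] 180
top rocker 60 [287 189  22  31 515] [297.9 203.7] 182
top latch 63 [317 201  20  20 317] [326.6 210.4] 181
top small 64 [350 211  12  12 112] [355.5 216.5] 184
scene bar 2 [    0    88   560   332 69078] [296.1 250.9] 167
scene rocker 2 [    0    88   560   332 69078] [296.1 250.9] 173
scene latch 87 [327 205  21  18 259] [336.4 212.6] 176
scene small 88 [360 205  12   9  81] [365.  209.2] 139
bar [ 0.561  -0.0102 -0.0094] [array([0.5638, 0.0088, 0.062 ]), array([0.4687, 0.0254, 0.062 ])]
rocker [ 0.5703 -0.0564 -0.0381] [array([ 0.5503, -0.0558,  0.062 ]), array([0.4687, 0.0254, 0.062 ])]
latch [ 0.5363 -0.1181  0.0598] [array([ 0.5347, -0.1175,  0.068 ]), array([ 0.5268, -0.1088,  0.068 ])]
small [ 0.5228 -0.1832  0.0548] [array([ 0.522 , -0.1822,  0.06  ]), array([ 0.5168, -0.1769,  0.06  ])]
pot [ 0.442 -0.001  0.045]
loupe [ 0.423 -0.134  0.01 ]
jar [ 0.674 -0.166  0.07 ]
eyep [0.605 0.088 0.04 ]
```

View pics/crop1.png

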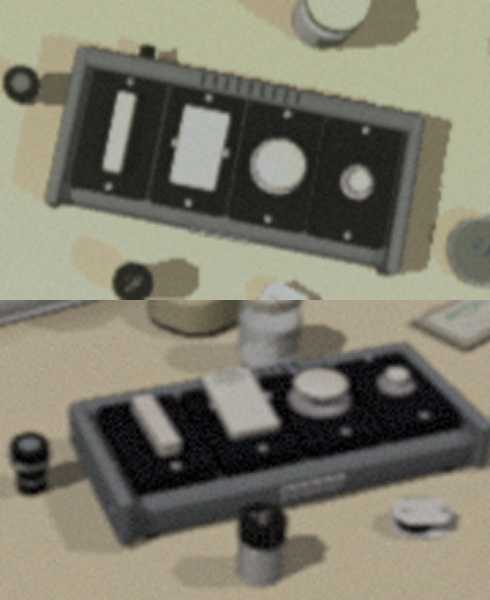

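Coordinates are good to a few mm, and the order along +y to -y is bar, rocker, latch, small. The left microscope sits on the direct sweep, so I go round on the near side. I'll also check the bar and rocker in two views.

```bash
cat >> h.py <<'E'
from scipy.spatial.transform import Rotation as R
yv=np.array([.2138,.9769,0]);xv=np.array([.9769,-.2138,0])
def ori(s=1):
    x=np.array([0,0,-1.]);y=s*yv; return R.from_matrix(np.c_[x,y,np.cross(x,y)]).as_rotvec()
E
python3 - <<'E'
from h import *
C={n:pickle.load(open(n+".pkl","rb")) for n in("top","scene")}
S={"top":[(268,198),(298,204),(327,211)],"scene":[(277,226),(308,218),(338,213)]}
P={}
for n,c in C.items():
    g=cv2.cvtColor(c["image"],cv2.COLOR_RGB2GRAY)
    m=np.zeros_like(g); x0,y0,x1,y1=(255,180,370,230) if n=="top" else (262,203,380,250)
    t=100 if n=="top" else 150
    m[y0:y1,x0:x1]=g[y0:y1,x0:x1]>t
    k,l,s,ct=cv2.connectedComponentsWithStats(m,connectivity=4)
    for j,q in enumerate(S[n]): i=l[q[1],q[0]]; P[n,j]=ct[i]; print(n,j,s[i],ct[i].round(1))
for j in range(3): print(tri([ray(C[n],P[n,j]) for n in C]).round(4))
from rig import manip
rv=manip.get_ee_rot(); print(R.from_rotvec(rv).as_matrix().round(2).tolist())
manip.command_gripper(0.0)
manip.servo_line([.25,.30,.35],rate=.3)
best=None
for s in(1,-1):
    q=manip.solve_ik([.573,-.060,.15],ori(s)); print(s,q)
    if q is not None and (best is None or abs(q[5])<abs(best[1][5])): best=(s,q)
manip.move_to([.573,-.060,.15],ori(best[0]))
print(best[0],manip.get_time(),manip.get_position(),manip.get_contact_force(),manip.get_width())
c=manip.camera("scene"); t=manip.camera("top")
cv2.imwrite("pics/a.png",np.vstack([cv2.resize(k["image"][y:y+150,x:x+200,::-1],(400,300)) for k,x,y in((t,220,120),(c,210,110))]))
E
```

```text
top 0 [263 183  12  30 206] [268.3 197.7]
top 1 [287 189  22  31 515] [297.9 203.7]
top 2 [317 201  20  20 317] [326.6 210.4]
scene 0 [270 215  15  18 110] [276.6 223.3]
scene 1 [262 203  59  25 578] [294.6 212.9]
scene 2 [329 206  17   9 123] [337.1 210.2]
[0.5642 0.009  0.0604]
[ 0.5565 -0.0435  0.0717]
[ 0.535  -0.1175  0.0667]
[[-0.0, 0.37, 0.93], [-0.0, 0.93, -0.37], [-1.0, -0.0, -0.0]]
1 [-1.24988260e-01  4.57078491e-01  1.79594934e+00 -4.44089210e-16
  8.88564821e-01 -1.48032615e+00]
-1 [-1.24988260e-01  4.57078491e-01  1.79594934e+00 -4.44089210e-16
  8.88564821e-01  1.66126651e+00]
1 3.925 [ 0.57316704 -0.05910106  0.15037324] [ 0.32907034 -0.45648079  0.74863911] -4.935198159627039e-05
```

View pics/a.png

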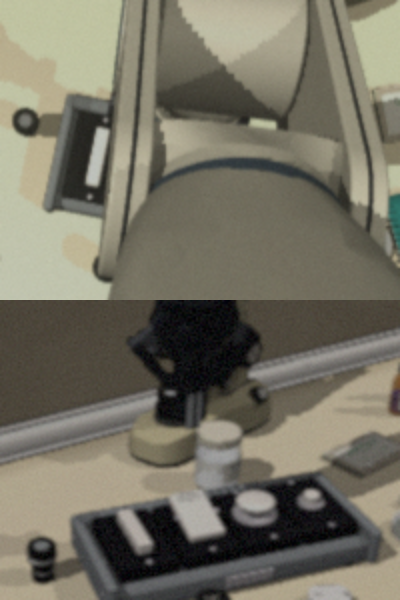

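Bar and latch heights agree with the text (60.4 and 66.7 mm). The rocker blob merged with the background in the scene view, so I use its top-view position, which matches the midpoint between bar and latch. The crop shows the closed fingers just above the rocker's far end, clear of the jar. Pressing now.

```bash
cat >> h.py <<'E'
def press(manip,x,y,z0,zmin,f):
    manip.servo_line([x,y,z0],rate=.1); manip.hold(.15); b=manip.get_contact_force()[2]; z=z0; log=[]
    while z>zmin:
        z-=.001; manip.servo_line([x,y,z],rate=.02)
        F=manip.get_contact_force()[2]-b; log.append((round(z*1e3),round(manip.get_position()[2]*1e3,1),round(F,1)))
        if F>f: break
    print(manip.get_time(),log); return z,b
E
python3 - <<'E'
from h import *
from rig import manip
z,b=press(manip,.574,-.060,.096,.074,10)
manip.hold(.2);print(manip.get_contact_force()-[0,0,b])
manip.servo_line([.574,-.060,.13],rate=.15)
c=manip.camera("scene")
print(manip.get_time()); cv2.imwrite("pics/b.png",cv2.resize(c["image"][180:270,230:390,::-1],(640,360),interpolation=cv2.INTER_CUBIC))
E
```

```text
10.3667 [(95, np.float64(95.2), np.float64(0.6)), (94, np.float64(93.9), np.float64(0.6)), (93, np.float64(92.9), np.float64(0.8)), (92, np.float64(91.9), np.float64(0.5)), (91, np.float64(90.9), np.float64(1.3)), (90, np.float64(89.9), np.float64(0.1)), (89, np.float64(88.9), np.float64(0.3)), (88, np.float64(87.9), np.float64(1.3)), (87, np.float64(86.9), np.float64(1.0)), (86, np.float64(85.9), np.float64(0.2)), (85, np.float64(84.9), np.float64(0.5)), (84, np.float64(83.9), np.float64(1.0)), (83, np.float64(82.9), np.float64(1.1)), (82, np.float64(81.9), np.float64(-0.1)), (81, np.float64(80.9), np.float64(0.4)), (80, np.float64(79.9), np.float64(0.1)), (79, np.float64(78.9), np.float64(-0.2)), (78, np.float64(77.9), np.float64(0.7)), (77, np.float64(76.9), np.float64(1.3)), (76, np.float64(75.9), np.float64(0.9)), (75, np.float64(74.9), np.float64(-0.3)), (74, np.float64(73.9), np.float64(1.0))]
[ 0.24465178 -0.39317762  0.53654757]
11.1417
```

View pics/b.png

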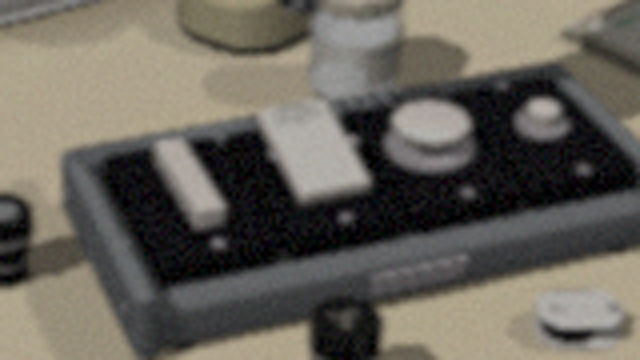

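The fingers met nothing, and this crop does not show the gripper. Looking at the full view and at the TCP's projection.

Run:
```python
from h import *
from rig import manip
c=manip.camera("scene"); p=manip.get_position(); print(p,manip.get_ee_rot(),ori(),manip.get_joint_positions(),manip.get_width(),manip.get_time())
Mi=np.linalg.inv(c["cam_to_world"]); im=c["image"][:,:,::-1].copy()
for q in(p,p-[0,0,.022],[.573,-.06,.065],[.564,.009,.062]):
    v=Mi@[*q,1]; u=(c["fx"]*v[0]/v[2]+c["cx"],c["fy"]*v[1]/v[2]+c["cy"]); print(u); cv2.circle(im,tuple(int(a) for a in u),2,(0,0,255),-1)
cv2.imwrite("pics/c.png",im)
```

```text
[ 0.57314053 -0.05991365  0.12893118] [ 0.16926135  1.56603199 -0.16921997] [ 0.16916158  1.56416862 -0.16916158] [-1.24806255e-01  4.88608617e-01  1.80499564e+00 -7.33539623e-06
  8.49853229e-01 -1.48009351e+00] 0.00013938149945996256 11.1917
(np.float64(304.6591106050404), np.float64(182.36478604298685))
(np.float64(304.2304678187471), np.float64(192.07996268058972))
(np.float64(303.5190159369064), np.float64(209.88241174315377))
(np.float64(276.80389879708065), np.float64(222.7311682900198))
```

View pics/c.png

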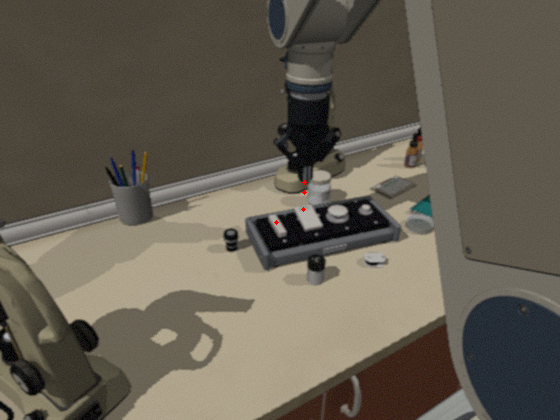

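The fingertip appears at about (306,181), where the TCP projects, and not at the stated tip at (304,192). Either the real tips are about 20 mm higher, or the arm is offset in x. I'll go lower and zoom in.

Run:
```python
from h import *
from rig import manip
manip.servo_line([.574,-.060,.078],rate=.15)
c=manip.camera("scene"); p=manip.get_position(); print(p,manip.get_contact_force(),manip.get_time())
cv2.imwrite("pics/d.png",cv2.resize(c["image"][150:250,240:380,::-1],(784,560),interpolation=cv2.INTER_CUBIC))
Mi=np.linalg.inv(c["cam_to_world"])
for q in(p,p-[0,0,.022]):
    v=Mi@[*q,1]; print((c["fx"]*v[0]/v[2]+c["cx"]-240)*5.6,(c["fy"]*v[1]/v[2]+c["cy"]-150)*5.6)
```

```text
[ 0.57427707 -0.0600453   0.0781851 ] [-0.92641072 -0.21179743 -0.05948511] 11.7417
355.21732972077916 302.9746175552731
352.9875985922162 353.9733416605383
```

View pics/d.png

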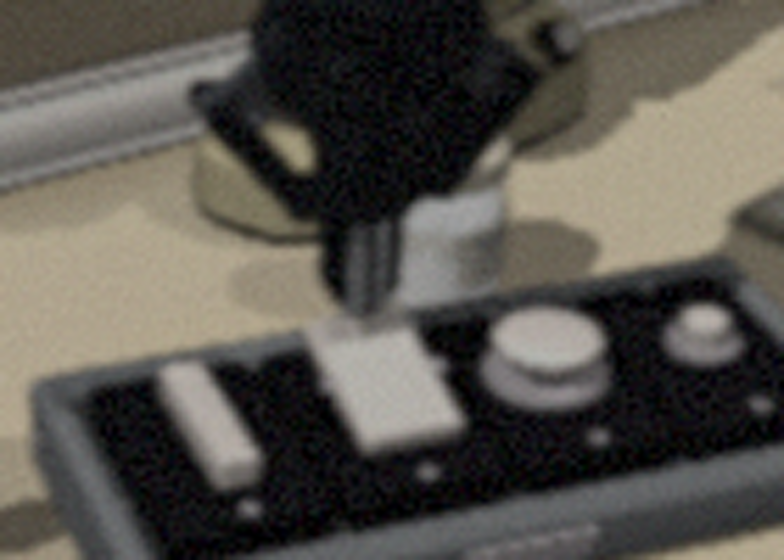

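The fingertip ends at crop (360,315) and covers the paddle's far edge (row ~308), so it is in front of or above the paddle. The column matches the prediction, which points to tips higher than stated rather than an x offset. I'll continue down with a force stop.

Run:
```python
from h import *
from rig import manip
z,b=press(manip,.574,-.060,.076,.053,9)
c=manip.camera("scene")
manip.servo_line([.574,-.060,.105],rate=.15)
d=manip.camera("scene")
print(manip.get_time()); cv2.imwrite("pics/e.png",np.vstack([cv2.resize(k["image"][175:250,240:380,::-1],(560,300),interpolation=cv2.INTER_CUBIC) for k in(c,d)]))
```

```text
16.3917 [(75, np.float64(75.0), np.float64(0.4)), (74, np.float64(73.9), np.float64(0.0)), (73, np.float64(72.9), np.float64(-0.1)), (72, np.float64(71.9), np.float64(0.6)), (71, np.float64(70.9), np.float64(0.9)), (70, np.float64(70.0), np.float64(0.6)), (69, np.float64(69.0), np.float64(2.1)), (68, np.float64(68.0), np.float64(2.1)), (67, np.float64(66.9), np.float64(1.3)), (66, np.float64(65.8), np.float64(0.9)), (65, np.float64(64.9), np.float64(0.6)), (64, np.float64(63.9), np.float64(0.2)), (63, np.float64(63.0), np.float64(1.0)), (62, np.float64(62.1), np.float64(2.7)), (61, np.float64(61.1), np.float64(3.7)), (60, np.float64(60.6), np.float64(8.1)), (59, np.float64(60.3), np.float64(15.0))]
16.95
```

View pics/e.png

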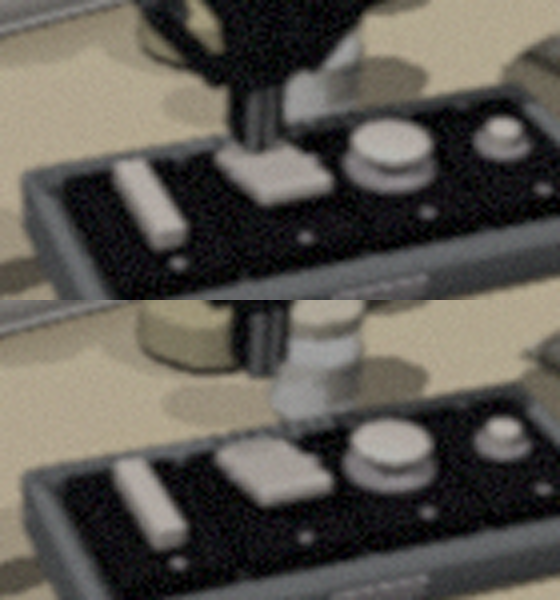

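The rocker is now fully over: first contact at TCP 70 mm and a hard stop at 60.3 mm, a 10 mm travel, and the picture shows the far end down and the near end up. The tips are therefore level with the TCP. Next come the latch and then the bar, going on to the bar only if the latch log shows a stop at the right depth.

Run:
```python
from h import *
from rig import manip
manip.servo_line([.535,-.1177,.105],rate=.15)
z,b=press(manip,.535,-.1177,.072,.054,11)
p=manip.get_position()[2]
manip.servo_line([.535,-.1177,.105],rate=.15); c=manip.camera("scene"); ims=[c]
if .0575<p<.0625:
    manip.servo_line([.564,.0089,.105],rate=.2)
    z,b=press(manip,.564,.0089,.067,.049,9)
    t=manip.get_time(); manip.hold(.9); print("hold",manip.get_contact_force()[2]-b,manip.get_position()[2]); ims.append(manip.camera("scene"))
    manip.servo_line([.564,.0089,.12],rate=.15); ims.append(manip.camera("scene"))
print(p,manip.get_time()); cv2.imwrite("pics/f.png",np.vstack([cv2.resize(k["image"][195:245,240:380,::-1],(560,200),interpolation=cv2.INTER_CUBIC) for k in ims]))
```

```text
21.45 [(71, np.float64(71.3), np.float64(0.3)), (70, np.float64(70.0), np.float64(0.4)), (69, np.float64(68.9), np.float64(0.1)), (68, np.float64(67.9), np.float64(-0.0)), (67, np.float64(67.0), np.float64(0.8)), (66, np.float64(66.0), np.float64(0.6)), (65, np.float64(65.0), np.float64(0.8)), (64, np.float64(63.9), np.float64(0.9)), (63, np.float64(62.9), np.float64(0.6)), (62, np.float64(61.9), np.float64(1.1)), (61, np.float64(60.9), np.float64(0.5)), (60, np.float64(60.1), np.float64(3.4)), (59, np.float64(59.9), np.float64(13.6))]
26.9417 [(66, np.float64(66.3), np.float64(-0.4)), (65, np.float64(65.0), np.float64(-0.3)), (64, np.float64(63.9), np.float64(-0.6)), (63, np.float64(62.9), np.float64(-0.6)), (62, np.float64(61.9), np.float64(-0.5)), (61, np.float64(61.1), np.float64(1.9)), (60, np.float64(60.1), np.float64(0.5)), (59, np.float64(59.0), np.float64(2.3)), (58, np.float64(58.0), np.float64(1.6)), (57, np.float64(57.0), np.float64(3.2)), (56, np.float64(56.0), np.float64(3.1)), (55, np.float64(55.0), np.float64(3.5)), (54, np.float64(54.2), np.float64(6.6)), (53, np.float64(54.1), np.float64(15.8))]
hold 15.538319814413887 0.05408860653817095
0.059881421071975686 28.5417
```

View pics/f.png

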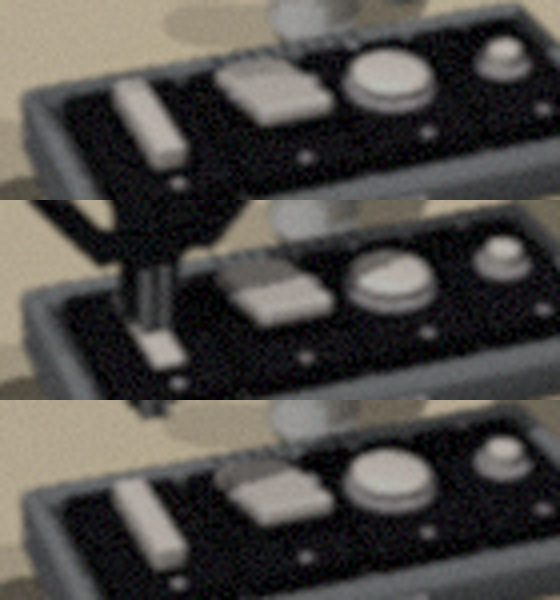

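The latch is in and stays in, the bar was down during the hold and is back up, and the rocker is on. Handing in.

Run:
```python
from rig import manip
manip.servo_line([.55,.0089,.16],rate=.15); print(manip.get_contact_force(),manip.get_time()); manip.sign_off()
```

```text
[ 0.53880019 -0.49000792  0.68478346] 28.975
the job is handed in; nothing more can be done
```

The lamp supply is started up in the order asked, with closed fingers, and I handed the job in at about 29 s with the robot touching nothing.

- **Rocker:** it is fully over to on. It moved 10 mm, stopped hard at about 15 N, and the picture shows the far end down.
- **Large round key:** it is fully home and stays in. It met its stop 7 mm or more down at about 14 N, and the later pictures show it still lowered. The force while it travelled read only about 1 N, below the 2–3 N given, so I relied on the stop depth and the pictures.
- **Bar key:** it was held on its stop at about 15.5 N for roughly a second, and the last picture shows it back up.
- **Small button and loose things:** I did not press the small button or go near the loose things. I did not measure afterwards whether the loose things had moved. The pictures show nothing disturbed, though only the jar is partly in the last crops.

**Fingertip height:** the text puts the fingertips 22 mm ahead of the TCP, but camera and touch both showed them level with it, within about 1 mm. The first try at the rocker therefore stopped in the air without touching anything. I then pressed by force and measured depth.

**Rocker position:** I took it from the top view only, because its blob in the scene view merged with the background. It matched the midpoint between the bar and the large key.

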